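# Pack the eyepiece caddy for tonight

## Robot

A 7-joint arm with a two-finger parallel gripper is mounted at the origin on the work surface. World frame = base frame: x ahead of the robot, y to its left, z up, the work surface at z = 0. Lengths are in m, angles in rad, forces in N, time in s.
With the tool pointing down it reaches from about 0.4 to 0.85 m from the base axis. Payload 10.4 kg.
Tool frame: the origin (TCP) lies where the fingers leave the gripper's body, on its centre line; the fingertips stand 73 mm ahead of it and the grasp point (between the pads) lies 54 mm ahead of it (bot.grip_depth is the distance from the TCP to the grasp point, in m); z points along the fingers, y is the direction in which the jaws open and shut (so a half turn about z gives the same grasp; the last joint's range is limited). The gripper opens to 85 mm and grips with 20 to 120 N. Pads are 22 mm wide; open, the fingers measure 114 mm over their backs; the gripper's body (76 mm by 85 mm) begins 54 mm behind the grasp point. The pads swing forward as they close: fully open they stand 13 mm farther back than shut.
Start: joints at [-1.331, 0.332, -0.065, 1.46, 0.022, 1.35, -0.088], TCP at [0.162, 0.604, 0.304] pointing down, gripper open.
Joint ranges: [-2.6, 2.6], [-0.5, 2.12], [-1.47, 1.34], [0.16, 2.42], [-1.27, 4.41], [0.06, 2.06], [-2.6, 2.6]. Speed limits (rad/s): [2.22, 2.22, 2.79, 2.79, 3.14, 3.14, 3.14].

## Interface

Orientations are given as a unit quaternion [x, y, z, w].
In Python, from cell import bot, vision, ticket gives the robot as it stands.
- The arm moves only by the tool send_rows, never from a script. Its argument "targets" is a list of rows, each a list of 2 entries, a list of its own where there are three numbers: the shift along the tool's x, y, z in m, then the turn about the tool's z in degrees. A call has 1 to 5 rows; each row is the pose to reach, as a shift and turn from the pose commanded when the call began, along the tool's axes at that moment; what a row does not reach only later rows make up. A row lasts 1/8 s, in which the tool goes at most 62.5 mm and 10.7 degrees, less where a joint would pass 70% of its speed; a pose out of reach is approached as far as the arm can. A call with a gripper value outside its range is refused whole. "fingers" is the closure, from 0 (fully open) to 1 (shut), set as the call begins (left out, the last holds). The fingers move at their own pace and stop on an object; "newtons" is the grip in N (left out, the last holds). Time passes only in rows, so rows that repeat a pose let the fingers close. It gives the time, the measured TCP pose, the force and the opening at its end, in the units of the state.
- bot.sense(): the state, without advancing time (a new reading comes with each control period).
- vision.camera(name): name is "side" or "top"; returns a dict with "pixels" (480x640x3 uint8, red, green, blue), "range_z" (480x640 float32, m along the optical axis (not along the pixel's ray), 0 where there is no reading), "fx", "fy", "cx", "cy" (pixels), "D" ([k1, k2, p1, p2, k3] as OpenCV has them; the pictures are not rectified), "view" (4x4, takes a point from world to camera coordinates). Camera axes: x right, y down, z forward; pixel columns grow to the right and rows downward; lengths in m; the calibration is good to about 2 mm. A picture is of the moment at which its call begins.
- ticket.job_done(): hands the job in, once; it reports no verdict.
The state is a dict: "t": time; "qpos": joint angles; "joint_vel": joint speeds; "joint_torque": joint torques, N m; "eef_pos": TCP position; "tcp_rot": TCP orientation; "ft_force": force on the tool from outside, world axes, zero at the start; "torque": the same for the moment, N m; "gripper_width": finger opening in m.
Only numpy, scipy, OpenCV 4.12 (cv2) and the standard library are available. Lean on these libraries where they do the work, as an engineer would, in place of code of your own. Each camera call takes 0.05 s, during which the arm holds its last target. There are 200 camera calls.

## Task

Pack the grey caddy for tonight's observing: stand the red-ringed and the blue-ringed eyepiece upright in the cups of their own colour, lay the smoked filter flat in the middle of the cork pad, and then set the brass dust cap centrally on top of it. The yellow-ringed eyepiece and the clear filter are not going out: leave them just where they are, and do not knock any eyepiece over.

Things in the scene. Friction and masses are not known exactly. Their poses are not given: they have to be found in the camera images.
- eyepiece_red_mid (a point): rubber-armoured eyepiece standing upright on the table, marked with a red ring (a red band round its side and a red ring round the eye lens on top). 75 mm tall: bare metal barrel 32 mm diameter for the lowest 26 mm, then a black rubber body 44 mm diameter to 72 mm. Point at its centre, on the axis, 37.5 mm above its foot; z up along the axis. About 180 g (up to 250).
- eyepiece_blue_mid (a point): rubber-armoured eyepiece standing upright on the table, marked with a blue ring (a blue band round its side and a blue ring round the eye lens on top). 75 mm tall: bare metal barrel 32 mm diameter for the lowest 26 mm, then a black rubber body 44 mm diameter to 72 mm. Point at its centre, on the axis, 37.5 mm above its foot; z up along the axis. About 180 g (up to 250).
- filter_smoked_mid (a point): round eyepiece filter, black ring with dark smoked glass in the middle of its upper face, lying flat; 50 mm diameter, 10 mm thick. Point at its centre, 5 mm above its underside; z up. About 40 g. Belongs in the caddy.
- cap_mid (a point): plain brass dust cap, a disc with flat underside and top, 46 mm diameter and 16 mm tall, lying on the table. Point at its centre, 8 mm above its underside; z up. About 60 g.
- eyepiece_yellow_mid (a point): look-alike, stays on the table: rubber-armoured eyepiece standing upright on the table, marked with a yellow ring (a yellow band round its side and a yellow ring round the eye lens on top). 75 mm tall: bare metal barrel 32 mm diameter for the lowest 26 mm, then a black rubber body 44 mm diameter to 72 mm. Point at its centre, on the axis, 37.5 mm above its foot; z up along the axis. About 180 g (up to 250).
- filter_clear_mid (a point): look-alike, stays on the table: round eyepiece filter, black ring with pale clear glass in the middle of its upper face, lying flat; 50 mm diameter, 10 mm thick. Point at its centre, 5 mm above its underside; z up. About 40 g. 
- cup_red: red round cup fixed in the caddy: outside 62 mm diameter, bore 50 mm, rim 18 mm above its underside, inner floor 3 mm above its underside. Origin on its axis at the underside, which lies on the caddy floor (6 mm above the table); z up. Does not move.
- cup_blue: blue round cup fixed in the caddy: outside 62 mm diameter, bore 50 mm, rim 18 mm above its underside, inner floor 3 mm above its underside. Origin on its axis at the underside, which lies on the caddy floor (6 mm above the table); z up. Does not move.
- pad: round tan cork pad fixed in the caddy, 76 mm diameter, 8 mm thick with a flat top 8 mm above its underside. Origin at the centre of its underside, which lies on the caddy floor (6 mm above the table); z up. Does not move.
- caddy: low grey tray fixed to the table, 110 mm along its x, 310 mm along its y, floor 6 mm thick, rim 14 mm high (level with the top of the cork pad), a low wire handle (under 20 mm high) reaching 22 mm beyond each y end. The two cups and the pad stand in a row along its y, 100 mm apart, their order changing from start to start. Origin at the centre of its underside; x across the row, y along the row. Does not move.
Things that resemble listed ones, but are neither listed nor needed, are in the scene too. Several things look just like the part that bears cap_mid: the one meant starts farthest to the robot's left. What is shaped like the part that bears filter_smoked_mid but green is not meant.

How it is judged:
By the outcome, as a careful person would: the job done as asked, in the order asked, and still so for the second after the job is handed in, with the robot touching nothing.
It also fails if it takes over 109 s, if anything falls off the work surface, if the arm or the gripper's body presses on something with over 40 N, if the wrist force passes 120 N, or if a joint passes its speed limit or range.

## Working session

There is one attempt and no reset: what is moved stays moved. The work goes in short steps, Python scripts to look and compute and a tool call to move; the robot and the scene stay as the last step left them, time stands still between calls to the robot, and variables do not carry over. Pictures are saved under pics/ and viewed, about 12 in all and at most 16, crops included, and the job is handed in when it is done.

Besides the shell and the picture viewer there is one more tool, called after "Call:" as a command line: name --argument value ..., lists and objects as JSON in quotes. send_rows: Moves the arm, as the interface text tells. Its arguments: {"type":"object","properties":{"targets":{"type":"array","items":{"type":"array"}},"fingers":{"type":"number"},"newtons":{"type":"number"}},"required":["targets"]}

```bash
mkdir -p pics; ls; python3 - <<'E'
from cell import bot, vision
import cv2,pickle
for n in("top","side"):
    c=vision.camera(n); cv2.imwrite(f"pics/{n}0.png",c["pixels"][:,:,::-1]); pickle.dump(c,open(f"{n}0.pkl","wb"))
    print(n,c["fx"],c["fy"],c["cx"],c["cy"],c["D"]);print(c["view"])
s=bot.sense();print(s["t"],s["eef_pos"],s["tcp_rot"],s["gripper_width"],s["ft_force"],bot.grip_depth)
E
```

```text
pics
top 444.2965289570335 444.2965289570335 317.59495728565963 241.62716163325547 [0.02897557 0.         0.         0.         0.        ]
[[-0.01756959 -0.99983576  0.00444494  0.01849537]
 [-0.98319551  0.0164689  -0.18181133  0.51027243]
 [ 0.18170827 -0.00756459 -0.98332339  0.8398283 ]
 [ 0.          0.          0.          1.        ]]
side 496.11410250788583 496.11410250788583 316.6698356636698 240.7011725187405 [-0.12164378  0.          0.          0.          0.        ]
[[ 0.76890135 -0.63903605  0.02058239 -0.4052938 ]
 [-0.42007695 -0.52918998 -0.73721999  0.26800281]
 [ 0.48200215  0.55820326 -0.67533921  0.80316013]
 [ 0.          0.          0.          1.        ]]
0.1 [0.16225637 0.60330536 0.30319215] [ 1.30981681e-01  9.91384568e-01 -6.57751721e-04 -7.03302534e-05] 0.08562895255625412 [-0.39216125  0.61610841  0.36194041] 0.0539
```

View pics/top0.png

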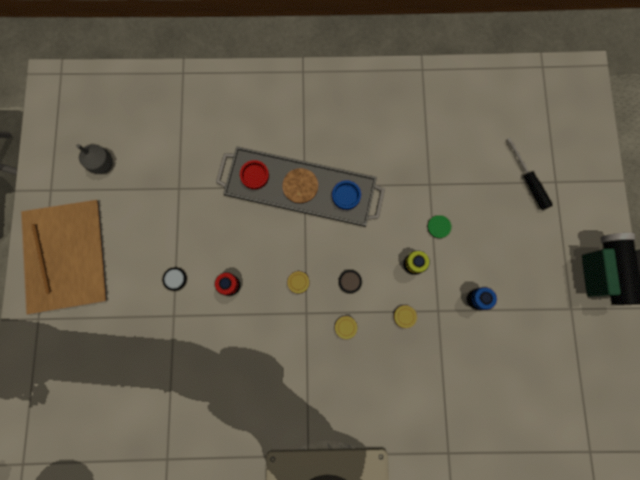

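View pics/side0.png

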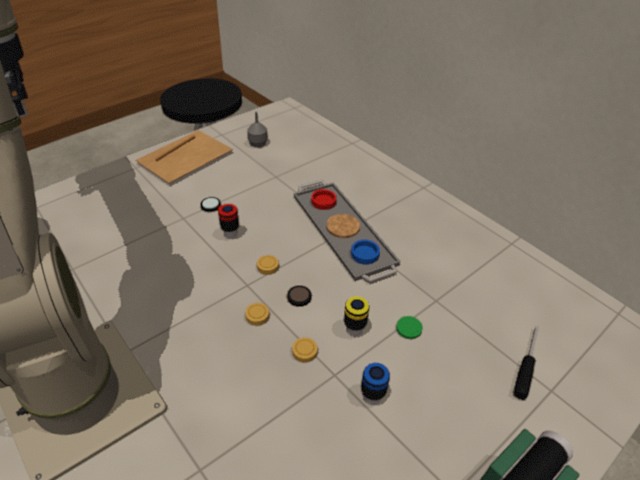

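The top view (up = +x, left = +y) shows the caddy, with the red cup at (255,175), the pad at (300,186) and the blue cup at (347,195). The eyepieces are red (227,284), yellow (417,262) and blue (483,298). The smoked filter is at (350,281) and the clear one at (174,279). The leftmost cap, the one meant, is at (299,283). The side view agrees.

```bash
cat > h.py <<'E'
import numpy as np, cv2
def pts_world(c,uv,z):
    """pixels + optical-axis depth -> world points"""
    K=np.array([[c["fx"],0,c["cx"]],[0,c["fy"],c["cy"]],[0,0,1]])
    n=cv2.undistortPoints(np.float64(uv).reshape(-1,1,2),K,np.float64(c["D"]))[:,0]
    p=np.c_[n,np.ones(len(n))]*np.reshape(z,(-1,1))
    V=np.array(c["view"]); return (p-V[:3,3])@V[:3,:3]
def cam(c): V=np.array(c["view"]); return -V[:3,:3].T@V[:3,3]
def ray(c,uv):
    o=cam(c); d=pts_world(c,uv,[1.])[0]-o; return o,d/np.linalg.norm(d)
def onplane(c,uv,z):
    o=cam(c); d=pts_world(c,uv,np.ones(len(uv)))-o; return o+d*((z-o[2])/d[:,2])[:,None]
def tri(c1,u1,c2,u2):
    o1,d1=ray(c1,[u1]);o2,d2=ray(c2,[u2])
    s,t=np.linalg.lstsq(np.c_[d1,-d2],o2-o1,rcond=None)[0]
    a,b=o1+s*d1,o2+t*d2; return (a+b)/2,np.linalg.norm(a-b)
def hsvmask(c,lo,hi):
    h=cv2.cvtColor(c["pixels"],cv2.COLOR_RGB2HSV)
    if lo[0]>hi[0]: return cv2.inRange(h,np.array((0,)+lo[1:]),np.array(hi))|cv2.inRange(h,np.array(lo),np.array((179,)+hi[1:]))
    return cv2.inRange(h,np.array(lo),np.array(hi))
COL=dict(red=((170,120,50),(8,255,255)),blue=((100,120,40),(125,255,255)),yel=((24,120,60),(36,255,255)),
 brass=((15,90,90),(26,255,255)),cork=((5,60,90),(20,200,255)),dark=((0,0,0),(179,255,75)))
def blob(c,col,seed):
    """blob of the colour with a hull containing/nearest the seed: filled hull mask"""
    m=hsvmask(c,*COL[col]); m=cv2.morphologyEx(m,cv2.MORPH_CLOSE,np.ones((3,3)))
    cs=[k for k in cv2.findContours(m,cv2.RETR_EXTERNAL,cv2.CHAIN_APPROX_NONE)[0] if cv2.contourArea(k)>40]
    k=max(cs,key=lambda k:cv2.pointPolygonTest(cv2.convexHull(k),tuple(map(float,seed)),True))
    return cv2.convexHull(k)
def measure(c,col,seed,slab=.004):
    k=blob(c,col,seed); m=np.zeros((480,640),np.uint8); cv2.fillPoly(m,[k],255)
    v,u=np.nonzero((m>0)&(c["range_z"]>0)); P=pts_world(c,np.c_[u,v],c["range_z"][v,u])
    zt=np.percentile(P[:,2],90); s=abs(P[:,2]-zt)<slab
    (x,y),r=cv2.minEnclosingCircle(np.float32(P[s,:2]))
    uv=np.c_[u,v][s].astype(np.float32); hull=cv2.convexHull(uv); 
    e=cv2.fitEllipse(hull)[0] if len(hull)>5 else uv.mean(0)
    return zt,np.array([x,y]),r,np.array(e),k
E
cat > m0.py <<'E'
import pickle; from h import *
T,S=[pickle.load(open(n+"0.pkl","rb")) for n in("top","side")]
O=dict(red=("red",(227,284),(229,213)),blue=("blue",(485,298),(376,375)),yel=("yel",(417,262),(357,306)),
smoked=("dark",(350,281),(299,295)),clear=("dark",(174,279),(210,204)),cap=("brass",(299,283),(268,264)),
cupR=("red",(255,175),(323,199)),cupB=("blue",(347,195),(365,251)),pad=("cork",(300,186),(343,225)))
f=lambda a:np.round(np.array(a)*1000,1)
for n,(c,a,b) in O.items():
    A=measure(T,c,a);B=measure(S,c,b); p,g=tri(T,A[3],S,B[3])
    print(n,"top z/xy/r",f(A[0]),f(A[1]),f(A[2]),"side",f(B[0]),f(B[1]),f(B[2]),"tri",f(p),"gap",f(g),
      "onplane",f(onplane(T,[A[3]],p[2])[0,:2]),f(onplane(S,[B[3]],p[2])[0,:2]))
E
python3 m0.py
```

```text
red top z/xy/r 74.9 [428.9 187.1] 21.5 side 78.4 [428.6 187.3] 21.9 tri [428.7 185.4  77.6] gap 0.7 onplane [428.4 185.6] [428.9 185.3]
blue top z/xy/r 75.7 [ 392.3 -303.3] 20.6 side 77.4 [ 393.2 -304.4] 21.4 tri [ 393.1 -304.3   72.5] gap 1.3 onplane [ 392.5 -303.9] [ 393.7 -304.6]
yel top z/xy/r 75.5 [ 464.3 -181. ] 21.4 side 77.8 [ 466.  -183.3] 22.0 tri [ 465.6 -181.8   73.3] gap 1.6 onplane [ 464.9 -181.3] [ 466.4 -182.1]
smoked top z/xy/r 10.8 [434.3 -54.8] 24.8 side 14.1 [434.8 -55.8] 24.6 tri [434.7 -54.9  10.4] gap 1.6 onplane [434.  -54.5] [435.4 -55.2]
clear top z/xy/r 10.8 [446.5 303.6] 25.1 side 15.0 [447.1 301.7] 23.7 tri [446.2 302.8  10.7] gap 0.7 onplane [445.9 302.9] [446.5 302.6]
cap top z/xy/r 17.1 [434.4  51.1] 22.8 side 20.5 [435.8  50.9] 24.0 tri [434.3  50.8  18.2] gap 0.9 onplane [433.9  51. ] [434.7  50.6]
cupR top z/xy/r 23.2 [663.1 141.6] 31.2 side 26.8 [665.  142.1] 32.0 tri [662.2 140.4  26.8] gap 2.0 onplane [661.3 140.9] [663.2 140.1]
cupB top z/xy/r 23.1 [615.4 -51.6] 30.5 side 26.7 [617.1 -52.4] 31.5 tri [615.4 -52.3  24.5] gap 2.9 onplane [614.1 -51.5] [616.8 -52.8]
pad top z/xy/r 14.6 [640.2  45. ] 38.4 side 18.2 [640.6  45.9] 39.6 tri [639.1  44.5  16.7] gap 1.9 onplane [638.2  45. ] [640.   44.2]
```

```bash
cat > to.py <<'E'
import sys,numpy as np
from cell import bot
from scipy.spatial.transform import Rotation as R
# usage: to.py x y z (mm, world TCP) ... -> tool-frame shift from present pose to each
s=bot.sense(); p=np.array(s["eef_pos"])*1000; M=R.from_quat(s["tcp_rot"])
print("t",round(s["t"],2),"tcp",p.round(1),"open",round(s["gripper_width"]*1000,1),"F",np.round(s["ft_force"],1),"q",np.round(s["qpos"],2))
a=np.array(sys.argv[1:],float).reshape(-1,3)
for w in a: print(w,"shift",M.inv().apply(w-p).round(1)); p=w
E
python3 to.py 428.8 186.5 220 428.8 186.5 111 663 141 220 640 45 150
```

```text
t 0.1 tcp [162.3 603.3 303.2] open 85.6 F [-0.4  0.6  0.4] q [-1.33  0.33 -0.06  1.46  0.02  1.35 -0.09]
[428.8 186.5 220. ] shift [-365.6 -333.2   83.6]
[428.8 186.5 111. ] shift [0.00e+00 1.00e-01 1.09e+02]
[663. 141. 220.] shift [-238.    16.7 -109. ]
[640.  45. 150.] shift [ -2.7 -98.6  70.1]
```

Call:
send_rows --targets '[[[-0.04,-0.035,0.005],0],[[-0.08,-0.073,0.015],0],[[-0.12,-0.11,0.025],0],[[-0.16,-0.147,0.035],0],[[-0.2,-0.183,0.045],0]]' --fingers 0 --newtons 40

```text
t: 0.72
eef_pos: [0.3086, 0.3731, 0.2585]
tcp_rot: [0.131, 0.991, -0.0, -0.0]
ft_force: [0.1, -0.1, -0.7]
gripper_width: 0.0853
```

Call:
send_rows --targets '[[[-0.04,-0.035,0.01],0],[[-0.08,-0.073,0.02],0],[[-0.12,-0.11,0.03],0],[[-0.15,-0.138,0.035],0],[[-0.1656,-0.1502,0.0386],0]]'

```text
t: 1.35
eef_pos: [0.4296, 0.1844, 0.2199]
tcp_rot: [0.133, 0.991, -0.0, -0.0]
ft_force: [-0.4, 0.3, -0.1]
gripper_width: 0.0856
```

Call:
send_rows --targets '[[[0,0,0],0],[[0,0,0],0]]'

```text
t: 1.6
eef_pos: [0.4283, 0.1877, 0.2203]
tcp_rot: [0.131, 0.991, 0.0, -0.0]
ft_force: [-0.4, -0.2, 0.6]
gripper_width: 0.0855
```

```bash
python3 to.py 428.8 186.5 220 428.8 186.5 111
python3 - <<'E'
from cell import vision
import cv2,pickle
from h import *
for n in("top","side"):
    c=vision.camera(n); pickle.dump(c,open(f"{n}1.pkl","wb"))
    cv2.imwrite(f"pics/{n}1.png",c["pixels"][:,:,::-1])
    v,u=np.nonzero(c["range_z"]>0);P=pts_world(c,np.c_[u,v],c["range_z"][v,u])
    near=(abs(P[:,0]-.4288)<.03)&(abs(P[:,1]-.1865)<.07)&(P[:,2]>.09)&(P[:,2]<.2)
    print(n,near.sum(),np.sort(P[near,2])[:10].round(4))
E
```

```text
t 1.6 tcp [428.3 187.7 220.3] open 85.5 F [-0.4 -0.2  0.6] q [-0.8   0.05  0.3   1.98 -0.02  1.11  0.81]
[428.8 186.5 220. ] shift [-0.8 -1.   0.3]
[428.8 186.5 111. ] shift [ -0.  -0. 109.]
top 0 []
side 222 [0.1621 0.1639 0.1642 0.1645 0.1646 0.1647 0.1649 0.1649 0.1651 0.1652]
```

View pics/side1.png

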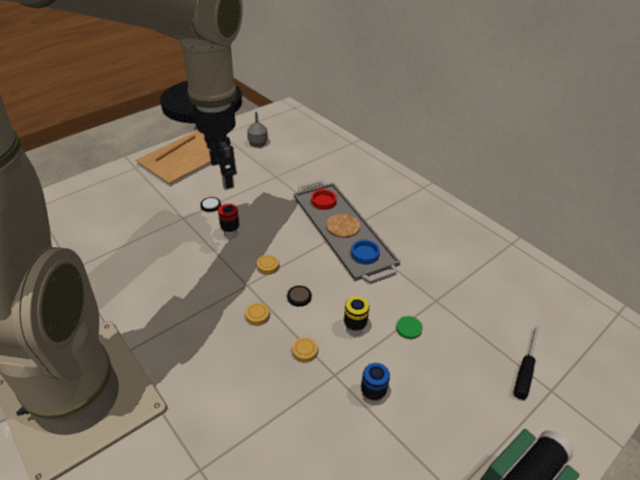

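The open gripper hangs above the red eyepiece, fingertips at about (228,185). The depth reading puts the open tips about 60 mm ahead of the TCP, so the 73 mm figure is for the shut gripper. Next I grasp red.

Call:
send_rows --targets '[[[-0.0005,-0.0005,0.03],0],[[-0.0005,-0.0005,0.06],0],[[-0.0005,-0.0005,0.09],0],[[-0.0005,-0.0005,0.107],0],[[-0.0005,-0.0005,0.112],0]]'

```text
t: 2.33
eef_pos: [0.4284, 0.1867, 0.1075]
tcp_rot: [0.13, 0.991, -0.0, -0.001]
ft_force: [0.7, 0.0, 0.3]
gripper_width: 0.0854
```

Call:
send_rows --targets '[[[0,0,0],0],[[0,0,0],0],[[0,0,0],0],[[0,0,0],0],[[0,0,0],0]]' --fingers 0.75 --newtons 40

```text
t: 2.95
eef_pos: [0.4296, 0.1865, 0.1092]
tcp_rot: [0.131, 0.991, 0.001, 0.0]
ft_force: [-0.4, -0.5, 7.3]
gripper_width: 0.0428
```

Call:
send_rows --targets '[[[0,0,0],0],[[0,0,0],0],[[0,0,0],0],[[0,0,0],0]]'

```text
t: 3.45
eef_pos: [0.4296, 0.1865, 0.1092]
tcp_rot: [0.131, 0.991, 0.001, 0.0]
ft_force: [-1.1, -0.1, 5.6]
gripper_width: 0.0431
```

Call:
send_rows --targets '[[[0,0,-0.01],0],[[0,0,-0.03],0],[[0,0,-0.055],0],[[0,0,-0.075],0],[[0,0,-0.08],0]]'

```text
t: 4.08
eef_pos: [0.4296, 0.1864, 0.1897]
tcp_rot: [0.131, 0.991, 0.001, 0.001]
ft_force: [-0.6, -0.2, -2.7]
gripper_width: 0.0435
```

```bash
python3 to.py 663.5 141 187 663.5 141 117
python3 - <<'E'
from cell import vision
import cv2
c=vision.camera("side");cv2.imwrite("pics/side2.png",cv2.resize(c["pixels"][60:300,100:420,::-1],(640,480)))
E
```

```text
t 4.08 tcp [429.6 186.4 189.7] open 43.5 F [-0.6 -0.2 -2.7] q [-0.8   0.08  0.3   2.02 -0.03  1.04  0.83]
[663.5 141.  187. ] shift [-237.6   16.9    3.1]
[663.5 141.  117. ] shift [ 0.1 -0.1 70. ]
```

View pics/side2.png

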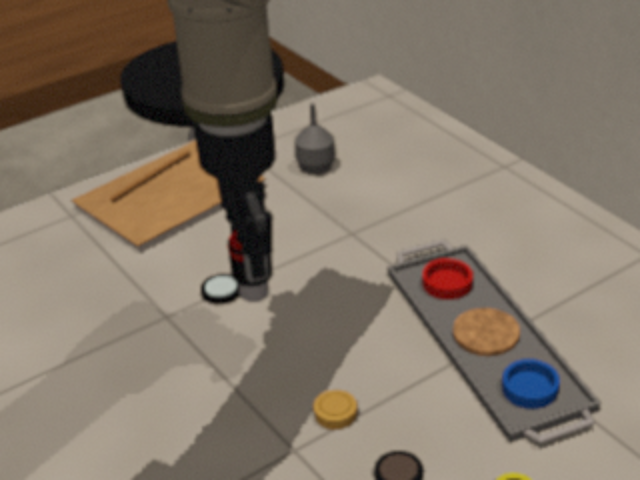

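Red (crop at (250,262)) is held upright, clear of the table. On to the red cup.

Call:
send_rows --targets '[[[-0.015,0.001,0],0],[[-0.04,0.003,0],0],[[-0.07,0.005,0],0],[[-0.1,0.007,0],0],[[-0.13,0.009,0],0]]'

```text
t: 4.75
eef_pos: [0.5584, 0.1603, 0.187]
tcp_rot: [0.131, 0.991, -0.001, -0.0]
ft_force: [0.2, 0.1, -1.5]
gripper_width: 0.0431
```

Call:
send_rows --targets '[[[-0.03,0.002,0],0],[[-0.06,0.004,0],0],[[-0.085,0.006,0],0],[[-0.1,0.007,0],0],[[-0.1076,0.0079,0],0]]'

```text
t: 5.38
eef_pos: [0.6638, 0.1398, 0.1866]
tcp_rot: [0.131, 0.991, -0.001, -0.001]
ft_force: [-0.2, 0.8, -2.1]
gripper_width: 0.0432
```

Call:
send_rows --targets '[[[0,0,0],0],[[0,0,0],0],[[0,0,0.01],0],[[0,0,0.025],0],[[0,0,0.035],0]]'

```text
t: 6.0
eef_pos: [0.6623, 0.1409, 0.1515]
tcp_rot: [0.131, 0.991, -0.0, -0.001]
ft_force: [-0.2, 0.0, -2.4]
gripper_width: 0.0429
```

```bash
python3 to.py 663.5 141 119
python3 - <<'E'
from cell import vision
import cv2
a=[]
c=vision.camera("side")["pixels"][120:270,250:450,::-1];d=vision.camera("top")["pixels"][100:250,180:380,::-1]
cv2.imwrite("pics/p3.png",cv2.hconcat([cv2.resize(k,(400,300)) for k in(c,d)]))
E
```

```text
t 6.0 tcp [662.3 140.9 151.5] open 42.9 F [-0.2  0.  -2.4] q [-0.54  0.58  0.37  1.49 -0.22  1.12  1.18]
[663.5 141.  119. ] shift [-1.2  0.4 32.5]
```

View pics/p3.png

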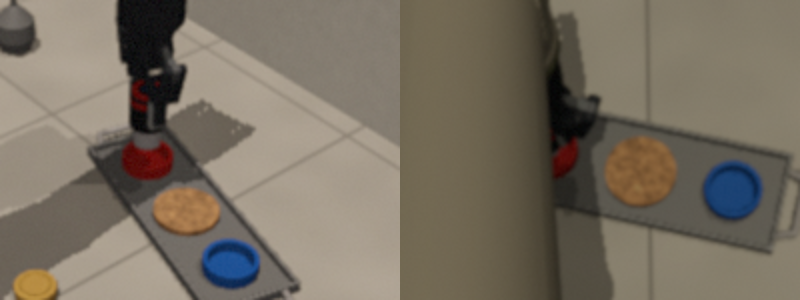

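The barrel is centred over the red cup (side crop (148,150)). Lower and release.

Call:
send_rows --targets '[[[-0.001,0.0,0.012],0],[[-0.001,0,0.022],0],[[-0.001,0,0.028],0],[[-0.001,0,0.0315],0],[[-0.001,0,0.0315],0]]'

```text
t: 6.72
eef_pos: [0.664, 0.1405, 0.1217]
tcp_rot: [0.131, 0.991, -0.0, -0.0]
ft_force: [0.1, 0.1, -1.6]
gripper_width: 0.0434
```

Call:
send_rows --targets '[[[0,0,0],0],[[0,0,0],0],[[0,0,0],0],[[0,0,0],0],[[0,0,0],0]]' --fingers 0

```text
t: 7.35
eef_pos: [0.664, 0.1406, 0.1219]
tcp_rot: [0.131, 0.991, 0.0, 0.0]
ft_force: [-0.1, -0.0, 0.1]
gripper_width: 0.085
```

Call:
send_rows --targets '[[[0,0,-0.02],0],[[0,0,-0.05],0],[[0,0,-0.08],0],[[0,0,-0.1],0],[[0,0,-0.11],0]]'

```text
t: 7.98
eef_pos: [0.6643, 0.1406, 0.2336]
tcp_rot: [0.131, 0.991, 0.0, 0.001]
ft_force: [-0.4, -0.5, 0.2]
gripper_width: 0.0849
```

```bash
python3 to.py 393 -304 225 393 -304 109
```

```text
t 7.97 tcp [664.3 140.6 233.6] open 84.9 F [-0.4 -0.5  0.2] q [-0.55  0.51  0.39  1.41 -0.19  1.26  1.16]
[ 393. -304.  225.] shift [ 146.5 -499.8    7.8]
[ 393. -304.  109.] shift [ 2.00e-01 -1.00e-01  1.16e+02]
```

Call:
send_rows --targets '[[[0.014,-0.048,0],0],[[0.031,-0.105,0],0],[[0.047,-0.16,0],0],[[0.063,-0.215,0],0],[[0.079,-0.27,0],0]]'

```text
t: 8.6
eef_pos: [0.5161, -0.1011, 0.2314]
tcp_rot: [0.131, 0.991, 0.0, -0.0]
ft_force: [0.1, -0.5, 0.5]
gripper_width: 0.0855
```

Call:
send_rows --targets '[[[0.016,-0.055,0],0],[[0.033,-0.11,0],0],[[0.049,-0.165,0.002],0],[[0.061,-0.208,0.006],0],[[0.0675,-0.2298,0.008],0]]'

```text
t: 9.22
eef_pos: [0.3907, -0.306, 0.2234]
tcp_rot: [0.133, 0.991, 0.0, -0.0]
ft_force: [0.5, 0.6, -0.1]
gripper_width: 0.0856
```

Call:
send_rows --targets '[[[0,0,0],0],[[0,0,0],0]]'

```text
t: 9.48
eef_pos: [0.3932, -0.3031, 0.2236]
tcp_rot: [0.131, 0.991, 0.0, -0.0]
ft_force: [0.7, 0.0, -0.3]
gripper_width: 0.0853
```

```bash
python3 to.py 393 -304 109
python3 - <<'E'
from cell import vision
import cv2
c=vision.camera("side");d=vision.camera("top");import pickle;pickle.dump((c,d),open("4.pkl","wb"))
cv2.imwrite("pics/p4.png",cv2.hconcat([cv2.resize(k[:,:,::-1],(400,300)) for k in(c["pixels"],d["pixels"][100:280,170:410])]))
from h import *
f=lambda a:np.round(np.array(a)*1000,1)
A=measure(d,"red",(250,168));print(f(A[0]),f(A[1]),f(A[2]),A[3])
B=measure(c,"red",(322,180));print(f(B[0]),f(B[1]),f(B[2]),B[3])
E
```

```text
t 9.47 tcp [ 393.2 -303.1  223.6] open 85.3 F [ 0.7  0.  -0.3] q [-0.08  0.12  0.69  1.93 -0.08  1.13  1.96]
[ 393. -304.  109.] shift [-1.000e-01 -9.000e-01  1.146e+02]
82.9 [662.5 140.8] 21.6 [250.15132141 164.20314026]
87.5 [662.3 140.4] 21.8 [324.15457153 176.81286621]
```

View pics/p4.png

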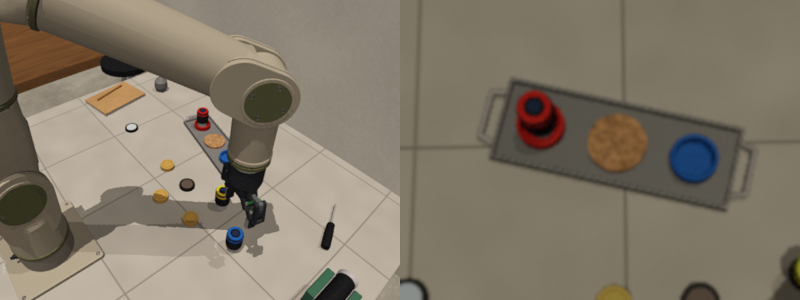

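Red stands upright and centred in its cup (top crop (537,118)), top at 83 mm as expected. Grasp blue.

Call:
send_rows --targets '[[[0,-0.0005,0.03],0],[[0,-0.0005,0.06],0],[[0,-0.0005,0.09],0],[[0,-0.0005,0.11],0],[[0,-0.0005,0.1146],0]]'

```text
t: 10.2
eef_pos: [0.3925, -0.3035, 0.1081]
tcp_rot: [0.13, 0.991, 0.0, -0.001]
ft_force: [0.2, -0.1, 0.9]
gripper_width: 0.0857
```

Call:
send_rows --targets '[[[0,0,0],0],[[0,0,0],0],[[0,0,0],0],[[0,0,0],0],[[0,0,0],0]]' --fingers 0.75

```text
t: 10.82
eef_pos: [0.3931, -0.3047, 0.11]
tcp_rot: [0.131, 0.991, 0.0, 0.001]
ft_force: [-1.0, 0.4, 7.3]
gripper_width: 0.0434
```

Call:
send_rows --targets '[[[0,0,0],0],[[0,0,0],0],[[0,0,0],0]]'

```text
t: 11.2
eef_pos: [0.3932, -0.3047, 0.1101]
tcp_rot: [0.131, 0.991, 0.0, 0.001]
ft_force: [-1.2, 1.0, 8.2]
gripper_width: 0.0434
```

Call:
send_rows --targets '[[[0,0,-0.01],0],[[0,0,-0.035],0],[[0,0,-0.07],0],[[0,0,-0.105],0],[[0,0,-0.115],0]]'

```text
t: 11.82
eef_pos: [0.393, -0.305, 0.2264]
tcp_rot: [0.131, 0.991, -0.0, 0.002]
ft_force: [0.6, 0.1, -1.8]
gripper_width: 0.0431
```

```bash
python3 to.py 616 -52 225 616 -52 120
```

```text
t 11.82 tcp [ 393.  -305.   226.4] open 43.1 F [ 0.6  0.1 -1.8] q [-0.09  0.11  0.71  1.93 -0.08  1.13  1.96]
[616. -52. 225.] shift [-149.5  302.3    1.9]
[616. -52. 120.] shift [  0.4  -0.  105. ]
```

Call:
send_rows --targets '[[[-0.008,0.016,0],0],[[-0.022,0.044,0],0],[[-0.04,0.08,0],0],[[-0.058,0.117,0],0],[[-0.075,0.152,0],0]]'

```text
t: 12.45
eef_pos: [0.5052, -0.1745, 0.2224]
tcp_rot: [0.13, 0.991, 0.0, -0.001]
ft_force: [0.2, -0.9, -0.9]
gripper_width: 0.0431
```

Call:
send_rows --targets '[[[-0.018,0.036,0],0],[[-0.036,0.073,0],0],[[-0.056,0.112,0],0],[[-0.069,0.138,0],0],[[-0.0745,0.1503,0],0]]'

```text
t: 13.08
eef_pos: [0.6158, -0.0485, 0.222]
tcp_rot: [0.13, 0.992, 0.0, -0.001]
ft_force: [-0.2, -0.8, -1.2]
gripper_width: 0.0434
```

Call:
send_rows --targets '[[[0,0,0],0],[[0,0,0.015],0],[[0,0,0.045],0],[[0,0,0.065],0],[[0,0,0.07],0]]'

```text
t: 13.7
eef_pos: [0.6144, -0.052, 0.1525]
tcp_rot: [0.132, 0.991, -0.0, -0.001]
ft_force: [-0.2, 0.1, -0.9]
gripper_width: 0.043
```

```bash
python3 to.py 616 -52 119.5
python3 - <<'E'
from cell import vision
import cv2
c=vision.camera("side")["pixels"][150:300,270:470,::-1];d=vision.camera("top")["pixels"][100:250,230:430,::-1]
cv2.imwrite("pics/p5.png",cv2.hconcat([cv2.resize(k,(400,300)) for k in(c,d)]))
E
```

```text
t 13.7 tcp [614.4 -52.  152.5] open 43.0 F [-0.2  0.1 -0.9] q [-0.37  0.47  0.48  1.67 -0.24  1.06  1.5 ]
[616.  -52.  119.5] shift [-1.6  0.4 33. ]
```

View pics/p5.png

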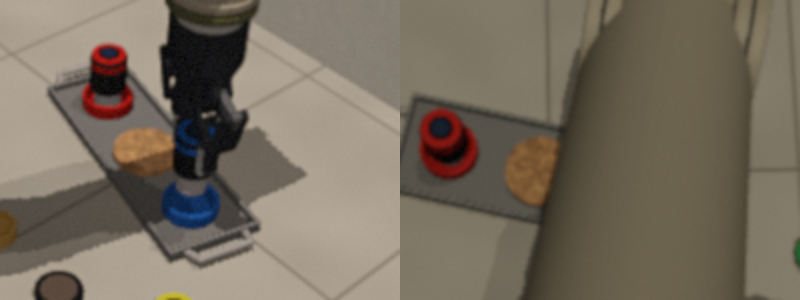

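Blue is held upright over its cup (side crop (190,190)) and red still stands. Lower and release.

Call:
send_rows --targets '[[[-0.0012,0.0,0.012],0],[[-0.0012,0,0.022],0],[[-0.0012,0,0.029],0],[[-0.0012,0,0.033],0],[[-0.0012,0,0.0335],0]]'

```text
t: 14.42
eef_pos: [0.6165, -0.0517, 0.1204]
tcp_rot: [0.131, 0.991, 0.0, -0.0]
ft_force: [1.0, -0.8, -1.4]
gripper_width: 0.0432
```

Call:
send_rows --targets '[[[0,0,0],0],[[0,0,0],0],[[0,0,0],0],[[0,0,0],0],[[0,0,0],0]]' --fingers 0

```text
t: 15.05
eef_pos: [0.6166, -0.0517, 0.1207]
tcp_rot: [0.131, 0.991, 0.0, 0.0]
ft_force: [0.2, 0.0, -0.0]
gripper_width: 0.0854
```

Call:
send_rows --targets '[[[0,0,-0.02],0],[[0,0,-0.05],0],[[0,0,-0.08],0],[[0,0,-0.1],0],[[0,0,-0.11],0]]'

```text
t: 15.68
eef_pos: [0.6169, -0.0518, 0.2324]
tcp_rot: [0.131, 0.991, 0.0, 0.001]
ft_force: [-0.2, 0.5, 0.7]
gripper_width: 0.0853
```

```bash
python3 to.py 434.6 -55 150 
```

```text
t 15.68 tcp [616.9 -51.8 232.4] open 85.3 F [-0.2  0.5  0.7] q [-0.39  0.39  0.51  1.6  -0.2   1.21  1.47]
[434.6 -55.  150. ] shift [175.4 -50.5  82. ]
```

Call:
send_rows --targets '[[[0.025,-0.008,0],0],[[0.065,-0.02,0.005],0],[[0.105,-0.03,0.02],0],[[0.145,-0.04,0.05],0],[[0.17,-0.048,0.075],0]]' --fingers 0.25

```text
t: 16.3
eef_pos: [0.4378, -0.0537, 0.1544]
tcp_rot: [0.131, 0.991, 0.0, -0.001]
ft_force: [0.9, 0.1, -0.2]
gripper_width: 0.0639
```

Call:
send_rows --targets '[[[0.0054,-0.0025,0.007],0],[[0.0054,-0.0025,0.007],0],[[0.0054,-0.0025,0.007],0]]'

```text
t: 16.68
eef_pos: [0.4355, -0.0549, 0.1495]
tcp_rot: [0.131, 0.991, 0.0, 0.001]
ft_force: [-0.5, -0.1, -0.1]
gripper_width: 0.0639
```

```bash
python3 to.py 434.6 -55 75
python3 - <<'E'
from cell import vision
import cv2
from h import *
c=vision.camera("side");d=vision.camera("top")
cv2.imwrite("pics/p6.png",cv2.hconcat([cv2.resize(k[:,:,::-1],(400,300)) for k in(c["pixels"][140:380,180:500],d["pixels"][100:340,200:520])]))
f=lambda a:np.round(np.array(a)*1000,1)
for n,col,q in(("r","red",(325,180)),("b","blue",(365,232))):
    B=measure(c,col,q);print(n,f(B[0]),f(B[1]),f(B[2]),B[3])
v,u=np.nonzero(c["range_z"]>0);P=pts_world(c,np.c_[u,v],c["range_z"][v,u])
m=(abs(P[:,0]-.4346)<.04)&(abs(P[:,1]+.055)<.07)&(P[:,2]>.03)&(P[:,2]<.14);print(m.sum(),np.sort(P[m,2])[:12].round(4))
B=measure(c,"dark",(299,295));print(f(B[0]),f(B[1]),f(B[2]),B[3])
E
```

```text
t 16.68 tcp [435.5 -54.9 149.5] open 63.9 F [-0.5 -0.1 -0.1] q [-0.47  0.07  0.52  2.13 -0.04  0.94  1.38]
[434.6 -55.   75. ] shift [ 1.  -0.3 74.5]
r 88.3 [665.1 137.2] 20.1 [327.79525757 177.0453949 ]
b 87.2 [615.8 -51.9] 21.5 [366.79598999 228.43743896]
376 [0.0842 0.0856 0.0857 0.0862 0.0865 0.0865 0.0872 0.0875 0.0875 0.0878
 0.088  0.0883]
13.9 [434.7 -53.8] 26.2 [298.67169189 294.47198486]
```

View pics/p6.png

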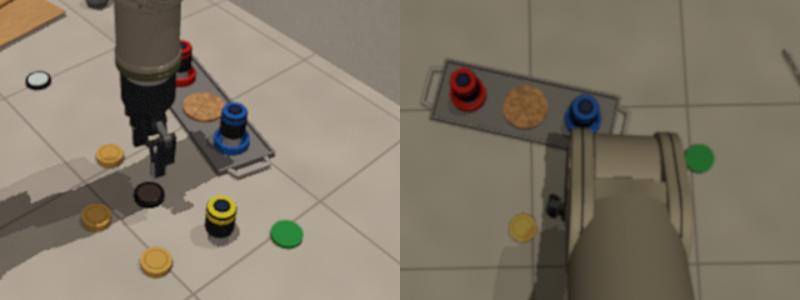

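Both eyepieces stand in their cups, yellow is untouched, and the smoked filter at side crop (149,194) is beneath the fingers. Descend to about 2 mm tip clearance and grip it.

Call:
send_rows --targets '[[[0.0005,0,0.025],0],[[0.0005,0,0.05],0],[[0.0005,0,0.067],0],[[0.0005,0,0.0755],0],[[0.0005,0,0.0765],0]]'

```text
t: 17.4
eef_pos: [0.4338, -0.0549, 0.0721]
tcp_rot: [0.131, 0.991, -0.0, -0.0]
ft_force: [0.7, -0.0, 0.5]
gripper_width: 0.064
```

Call:
send_rows --targets '[[[0,0,0],0],[[0,0,0],0],[[0,0,0],0],[[0,0,0],0],[[0,0,0],0]]' --fingers 0.6 --newtons 30

```text
t: 18.02
eef_pos: [0.4341, -0.0548, 0.073]
tcp_rot: [0.131, 0.991, 0.0, 0.001]
ft_force: [-2.1, 0.0, 7.2]
gripper_width: 0.0485
```

Call:
send_rows --targets '[[[0,0,0],0],[[0,0,0],0],[[0,0,-0.01],0],[[0,0,-0.025],0],[[0,0,-0.03],0]]'

```text
t: 18.65
eef_pos: [0.4343, -0.0547, 0.1037]
tcp_rot: [0.131, 0.991, 0.0, 0.001]
ft_force: [1.3, -0.0, -1.9]
gripper_width: 0.0484
```

```bash
python3 to.py 640 45 150
python3 - <<'E'
from cell import vision
import cv2
c=vision.camera("side")
cv2.imwrite("pics/p7.png",cv2.resize(c["pixels"][220:340,220:380,::-1],(640,480)))
E
```

```text
t 18.65 tcp [434.3 -54.7 103.7] open 48.4 F [ 1.3 -0.  -1.9] q [-0.46  0.16  0.52  2.17 -0.11  0.83  1.43]
[640.  45. 150.] shift [-172.8  149.8  -45.8]
```

View pics/p7.png

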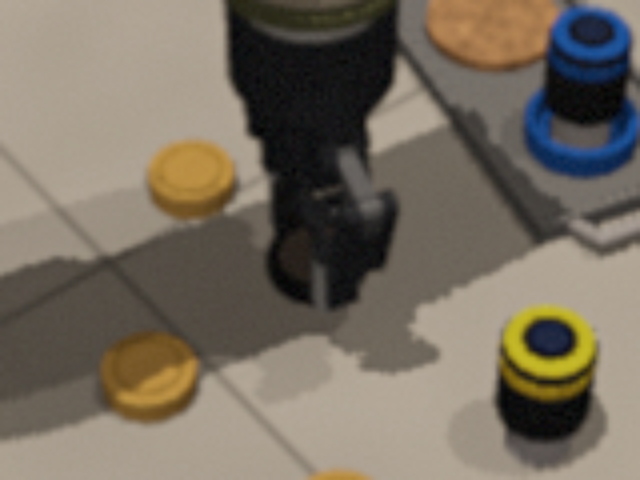

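The smoked filter (crop (305,265)) is gripped level and off the table. Rise above the eyepiece tops, then go to the pad.

Call:
send_rows --targets '[[[0,0,-0.02],0],[[0,0,-0.05],0],[[-0.005,0.005,-0.075],0],[[-0.023,0.02,-0.08],0],[[-0.048,0.042,-0.08],0]]'

```text
t: 19.32
eef_pos: [0.4916, -0.0266, 0.183]
tcp_rot: [0.131, 0.991, 0.001, 0.001]
ft_force: [0.4, -1.2, -0.4]
gripper_width: 0.0484
```

Call:
send_rows --targets '[[[-0.025,0.022,0],0],[[-0.053,0.046,0],0],[[-0.083,0.072,0],0],[[-0.108,0.094,0],0],[[-0.1248,0.1078,0],0]]'

```text
t: 19.95
eef_pos: [0.6404, 0.0461, 0.1816]
tcp_rot: [0.13, 0.991, -0.0, -0.0]
ft_force: [-0.3, 0.6, -1.0]
gripper_width: 0.0483
```

Call:
send_rows --targets '[[[0,0,0],0],[[0,0,0],0],[[0,0,0.015],0],[[0,0,0.045],0],[[0,0,0.07],0]]'

```text
t: 20.58
eef_pos: [0.6384, 0.0446, 0.1104]
tcp_rot: [0.131, 0.991, 0.0, -0.001]
ft_force: [-0.1, 0.3, -0.2]
gripper_width: 0.0481
```

```bash
python3 to.py 640 45 87.5
python3 - <<'E'
from cell import vision
import cv2
c=vision.camera("side")
cv2.imwrite("pics/p8.png",cv2.resize(c["pixels"][150:270,280:440,::-1],(640,480)))
E
```

```text
t 20.57 tcp [638.4  44.6 110.4] open 48.1 F [-0.1  0.3 -0.2] q [-0.47  0.56  0.44  1.63 -0.27  1.01  1.36]
[640.   45.   87.5] shift [-1.5  0.8 22.9]
```

View pics/p8.png

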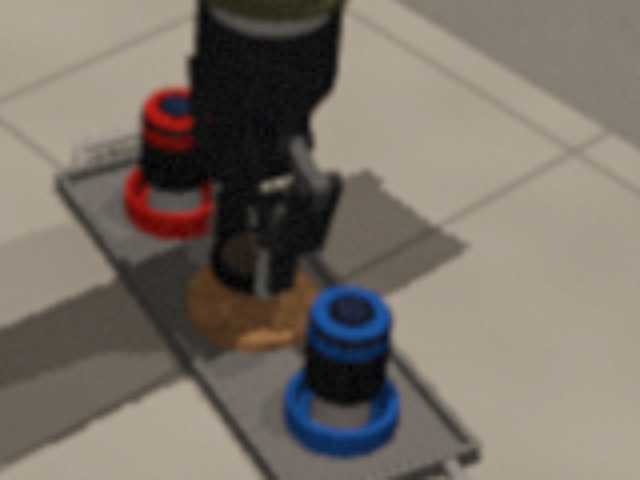

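The filter is over the pad (crop (255,265)), both eyepieces upright. Lower and release.

Call:
send_rows --targets '[[[-0.001,0.0005,0.01],0],[[-0.001,0.0005,0.017],0],[[-0.001,0.0005,0.021],0],[[-0.001,0.0005,0.0228],0],[[-0.001,0.0005,0.0228],0]]'

```text
t: 21.25
eef_pos: [0.6406, 0.0452, 0.0896]
tcp_rot: [0.131, 0.991, 0.0, 0.0]
ft_force: [1.4, 0.0, 0.5]
gripper_width: 0.0483
```

Call:
send_rows --targets '[[[0,0,0],0],[[0,0,0],0]]'

```text
t: 21.5
eef_pos: [0.6406, 0.0452, 0.0896]
tcp_rot: [0.131, 0.991, 0.0, 0.0]
ft_force: [-0.3, 0.6, 0.4]
gripper_width: 0.0481
```

Call:
send_rows --targets '[[[0,0,0],0],[[0,0,0],0],[[0,0,0],0],[[0,0,0],0]]' --fingers 0.22

```text
t: 22.0
eef_pos: [0.6405, 0.0452, 0.0894]
tcp_rot: [0.131, 0.991, 0.0, 0.0]
ft_force: [0.8, -0.8, 0.2]
gripper_width: 0.0667
```

Call:
send_rows --targets '[[[0,0,-0.01],0],[[0,0,-0.035],0],[[0,0,-0.065],0],[[0,0,-0.09],0],[[0,0,-0.1],0]]'

```text
t: 22.62
eef_pos: [0.6412, 0.0451, 0.1916]
tcp_rot: [0.131, 0.991, 0.001, 0.001]
ft_force: [0.1, -0.2, -1.2]
gripper_width: 0.0665
```

```bash
python3 to.py 434.5 51 145
```

```text
t 22.62 tcp [641.2  45.1 191.6] open 66.5 F [ 0.1 -0.2 -1.2] q [-0.49  0.48  0.47  1.57 -0.23  1.15  1.33]
[434.5  51.  145. ] shift [201.2 -48.1  46. ]
```

Call:
send_rows --targets '[[[0.025,-0.006,0],0],[[0.07,-0.017,0],0],[[0.115,-0.028,0.01],0],[[0.16,-0.039,0.025],0],[[0.192,-0.046,0.04],0]]'

```text
t: 23.25
eef_pos: [0.441, 0.0507, 0.1486]
tcp_rot: [0.131, 0.991, 0.0, -0.0]
ft_force: [-0.2, 0.9, 0.3]
gripper_width: 0.0666
```

Call:
send_rows --targets '[[[0.0092,-0.0021,0.006],0],[[0.0092,-0.0021,0.006],0],[[0.0092,-0.0021,0.006],0]]'

```text
t: 23.62
eef_pos: [0.435, 0.051, 0.1439]
tcp_rot: [0.131, 0.991, 0.0, 0.001]
ft_force: [-0.3, -0.5, -0.3]
gripper_width: 0.0664
```

```bash
python3 to.py 434.5 51 75
python3 - <<'E'
from cell import vision
import cv2
from h import *
c=vision.camera("side");d=vision.camera("top")
cv2.imwrite("pics/p9.png",cv2.hconcat([cv2.resize(k[:,:,::-1],(400,300)) for k in(c["pixels"][160:310,220:420],d["pixels"][110:290,200:440])]))
f=lambda a:np.round(np.array(a)*1000,1)
B=measure(c,"dark",(341,220));print("filter side",f(B[0]),f(B[1]),f(B[2]),B[3])
B2=measure(c,"cork",(343,225));print("pad side",f(B2[0]),f(B2[1]),f(B2[2]),B2[3])
A=measure(d,"dark",(299,183));print("filter top",f(A[0]),f(A[1]),f(A[2]),A[3]);
print(f(tri(d,A[3],c,B[3])[0]))
A=measure(d,"cork",(299,183));print("pad top",f(A[0]),f(A[1]),f(A[2]),A[3])
B=measure(c,"brass",(268,264));print("cap side",f(B[0]),f(B[1]),f(B[2]),B[3])
E
```

```text
t 23.62 tcp [435.   51.  143.9] open 66.4 F [-0.3 -0.5 -0.3] q [-0.67  0.08  0.47  2.14 -0.05  0.93  1.13]
[434.5  51.   75. ] shift [ 0.5 -0.2 68.9]
filter side 28.2 [641.2  44.4] 25.4 [343.14990234 221.23149109]
pad side 27.6 [642.   44.7] 26.1 [342.9888916  221.30349731]
filter top 483.2 [414.3  45.8] 44.9 [280.92089844 262.76376343]
[518.3  28.  102. ]
pad top 24.0 [640.2  45.3] 25.2 [299.43286133 183.33343506]
cap side 20.4 [436.4  50.5] 23.8 [267.16671753 262.2852478 ]
```

View pics/p9.png

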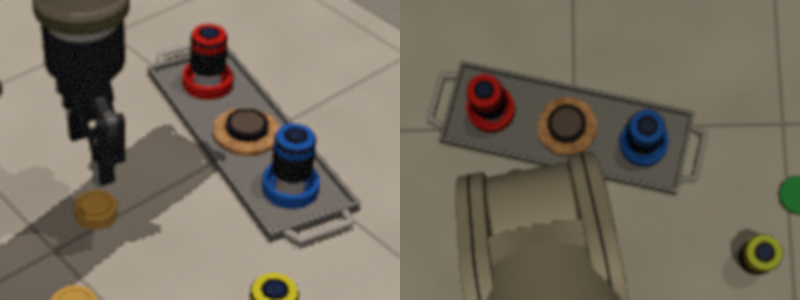

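The filter lies flat and central on the pad (top crop (567,123); slab centre (640,45) mm, top at 24 mm), and both eyepieces stand. Grasp the cap.

Call:
send_rows --targets '[[[0.0005,0,0.025],0],[[0.0005,0,0.045],0],[[0.0005,0,0.06],0],[[0.0005,0,0.067],0],[[0.0005,0,0.069],0]]'

```text
t: 24.35
eef_pos: [0.4334, 0.0511, 0.0743]
tcp_rot: [0.131, 0.991, -0.0, -0.0]
ft_force: [0.4, 0.0, 0.3]
gripper_width: 0.0664
```

Call:
send_rows --targets '[[[0,0,0],0],[[0,0,0],0],[[0,0,0],0],[[0,0,0],0],[[0,0,0],0]]' --fingers 0.65 --newtons 30

```text
t: 24.98
eef_pos: [0.4336, 0.0512, 0.075]
tcp_rot: [0.131, 0.991, 0.0, 0.0]
ft_force: [-1.4, -0.9, 7.0]
gripper_width: 0.0444
```

Call:
send_rows --targets '[[[0,0,0],0],[[0,0,0],0],[[0,0,-0.01],0],[[0,0,-0.035],0],[[0,0,-0.065],0]]'

```text
t: 25.6
eef_pos: [0.4329, 0.051, 0.1404]
tcp_rot: [0.131, 0.991, -0.0, -0.0]
ft_force: [0.6, 0.9, -1.0]
gripper_width: 0.0443
```

Call:
send_rows --targets '[[[0,0,-0.025],0],[[0,0,-0.04],0],[[0,0,-0.045],0],[[0,0,-0.045],0]]'

```text
t: 26.1
eef_pos: [0.4331, 0.0511, 0.1841]
tcp_rot: [0.131, 0.991, -0.0, -0.0]
ft_force: [-0.5, -0.2, -0.4]
gripper_width: 0.0444
```

```bash
python3 to.py 640.3 45.2 185
python3 - <<'E'
from cell import vision
import cv2
c=vision.camera("side")
cv2.imwrite("pics/p10.png",cv2.resize(c["pixels"][180:300,200:360,::-1],(640,480)))
E
```

```text
t 26.1 tcp [433.1  51.1 184.1] open 44.4 F [-0.5 -0.2 -0.4] q [-0.69  0.01  0.47  2.1  -0.01  1.03  1.1 ]
[640.3  45.2 185. ] shift [-201.7   48.1   -1. ]
```

View pics/p10.png

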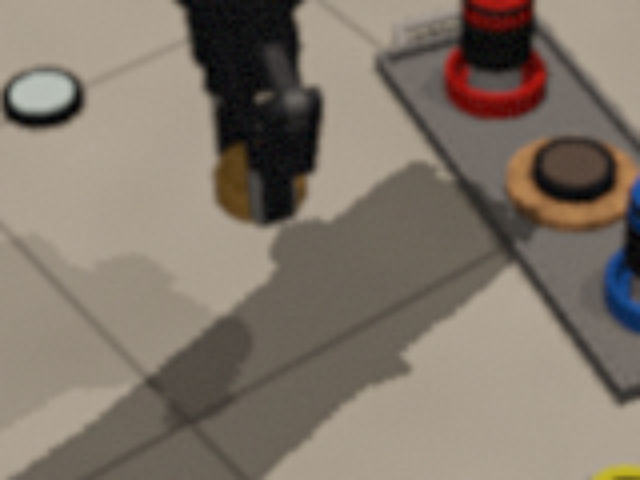

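The cap (crop (260,180)) is held level. To the pad at transit height.

Call:
send_rows --targets '[[[-0.015,0.004,0],0],[[-0.038,0.009,0],0],[[-0.065,0.0155,0],0],[[-0.095,0.0225,0],0],[[-0.125,0.03,0],0]]'

```text
t: 26.78
eef_pos: [0.5623, 0.0476, 0.1831]
tcp_rot: [0.131, 0.991, -0.0, -0.001]
ft_force: [0.2, 0.9, -0.3]
gripper_width: 0.0449
```

Call:
send_rows --targets '[[[-0.03,0.007,0],0],[[-0.055,0.013,0],0],[[-0.07,0.017,0],0],[[-0.0757,0.0181,0],0],[[-0.0757,0.0181,0],0]]'

```text
t: 27.4
eef_pos: [0.6392, 0.0453, 0.1835]
tcp_rot: [0.131, 0.991, -0.0, -0.001]
ft_force: [-0.8, -0.4, -1.1]
gripper_width: 0.0444
```

Call:
send_rows --targets '[[[0,0,0],0],[[0,0,0.015],0],[[0,0,0.04],0],[[0,0,0.06],0],[[0,0,0.065],0]]'

```text
t: 28.02
eef_pos: [0.6385, 0.0454, 0.1174]
tcp_rot: [0.131, 0.991, -0.0, -0.001]
ft_force: [-0.6, 0.8, -0.9]
gripper_width: 0.0448
```

Call:
send_rows --targets '[[[0,0,0],0]]'

```text
t: 28.15
eef_pos: [0.6395, 0.0454, 0.1193]
tcp_rot: [0.131, 0.991, -0.0, -0.0]
ft_force: [-0.1, -0.2, -0.8]
gripper_width: 0.0445
```

```bash
python3 to.py 639.7 45.2 99.5
python3 - <<'E'
from cell import vision
import cv2
c=vision.camera("side")
cv2.imwrite("pics/p11.png",cv2.resize(c["pixels"][150:270,280:440,::-1],(640,480)))
E
```

```text
t 28.15 tcp [639.5  45.4 119.3] open 44.5 F [-0.1 -0.2 -0.8] q [-0.5   0.56  0.47  1.63 -0.29  1.03  1.37]
[639.7  45.2  99.5] shift [-0.2 -0.1 19.8]
```

View pics/p11.png

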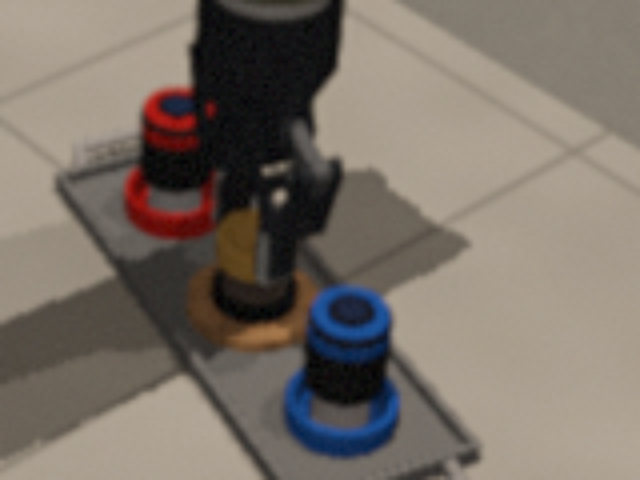

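The cap sits over the filter (crop (252,245)). Lower, release and retreat upward.

Call:
send_rows --targets '[[[0,0,0.009],0],[[0,0,0.015],0],[[0,0,0.018],0],[[0,0,0.0198],0],[[0,0,0.0198],0]]'

```text
t: 28.82
eef_pos: [0.6396, 0.0455, 0.0996]
tcp_rot: [0.131, 0.991, 0.0, 0.0]
ft_force: [-1.3, 0.8, -1.0]
gripper_width: 0.0444
```

Call:
send_rows --targets '[[[0,0,0],0],[[0,0,0],0]]'

```text
t: 29.08
eef_pos: [0.6396, 0.0455, 0.0997]
tcp_rot: [0.131, 0.991, 0.0, 0.0]
ft_force: [-0.5, 0.4, -0.9]
gripper_width: 0.0447
```

Call:
send_rows --targets '[[[0,0,0],0],[[0,0,0],0],[[0,0,0],0],[[0,0,0],0]]' --fingers 0.22

```text
t: 29.58
eef_pos: [0.6396, 0.0454, 0.0996]
tcp_rot: [0.131, 0.991, 0.0, 0.0]
ft_force: [0.1, -0.3, 1.4]
gripper_width: 0.0663
```

Call:
send_rows --targets '[[[0,0,-0.01],0],[[0,0,-0.035],0],[[0,0,-0.065],0],[[0,0,-0.1],0],[[0,0,-0.13],0]]'

```text
t: 30.2
eef_pos: [0.6397, 0.0453, 0.2319]
tcp_rot: [0.131, 0.991, 0.0, 0.001]
ft_force: [0.0, 0.4, -0.1]
gripper_width: 0.0665
```

Call:
send_rows --targets '[[[0.03,0.03,-0.02],0],[[0.07,0.06,-0.02],0],[[0.11,0.09,-0.02],0],[[0.15,0.1,-0.02],0],[[0.17,0.1,-0.02],0]]'

```text
t: 30.82
eef_pos: [0.4997, 0.1879, 0.2503]
tcp_rot: [0.13, 0.992, 0.001, 0.0]
ft_force: [0.7, 0.4, -0.1]
gripper_width: 0.0668
```

Call:
send_rows --targets '[[[0.0,0.04,0],0],[[0,0.08,0],0],[[0,0.12,0],0],[[0,0.13,0],0],[[0,0.13,0],0]]'

```text
t: 31.45
eef_pos: [0.5352, 0.3116, 0.2498]
tcp_rot: [0.131, 0.991, -0.0, 0.0]
ft_force: [0.7, 0.2, -0.4]
gripper_width: 0.0666
```

```bash
python3 to.py
python3 - <<'E'
from cell import vision
import cv2
from h import *
c=vision.camera("side");d=vision.camera("top")
cv2.imwrite("pics/p12.png",cv2.hconcat([cv2.resize(k[:,:,::-1],(400,300)) for k in(c["pixels"][140:440,130:530],d["pixels"][110:350,140:520])]))
f=lambda a:np.round(np.array(a)*1000,1)
for n,cc,col,q in(("cap top","d","brass",(299,181)),("cap side","c","brass",(343,216)),("red","c","red",(325,180)),("blue","c","blue",(365,232)),("yel","c","yel",(357,306)),("clear","c","dark",(210,204)),("clear t","d","dark",(174,279)),("yel t","d","yel",(417,262)),("blue t","d","blue",(349,185)),("red t","d","red",(250,166))):
    B=measure(dict(c=c,d=d)[cc],col,q);print(n,f(B[0]),f(B[1]),f(B[2]))
E
```

```text
t 31.45 tcp [535.2 311.6 249.8] open 66.6 F [ 0.7  0.2 -0.4] q [-0.92  0.36  0.4   1.57 -0.15  1.24  0.82]
cap top 39.6 [639.8  45.8] 23.0
cap side 43.5 [641.2  44.9] 24.4
red 87.8 [664.  139.2] 21.5
blue 86.8 [617.8 -52.4] 21.8
yel 77.8 [ 466.  -182.8] 22.2
clear 15.0 [446. 299.] 24.5
clear t 10.8 [446.2 303.8] 25.3
yel t 75.2 [ 464.9 -181.6] 21.1
blue t 83.1 [615.4 -50.8] 21.7
red t 83.1 [662.4 141. ] 21.7
```

View pics/p12.png

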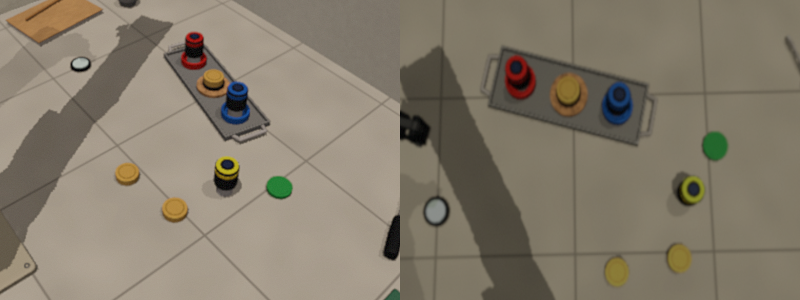

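Everything is in place: the cap is on the filter on the pad at top crop (568,92), red at (518,75) and blue at (618,100) stand in their cups, and yellow and clear have not moved.

```bash
python3 -c "
from cell import ticket
print(ticket.job_done())"
```

```text
the job is handed in; nothing more can be done
None
```

The caddy is packed and handed in at about 31.5 s of the 109 s allowed. I stood the red eyepiece in the red cup and the blue one in the blue cup. I then laid the smoked filter on the cork pad and set the leftmost brass cap on top of it.

The last checks, from both cameras with the arm clear:
- **Eyepieces:** red and blue are upright, with tops at 83–84 mm as expected, and within about 2 mm of their cup centres.
- **Filter and cap:** when the filter was placed, its top was at 24 mm and it was within about 1 mm of the pad centre. The cap's top is at 40 mm, within about 1 mm of the filter's centre.
- **Left in place:** the yellow eyepiece and clear filter are where they started, within measuring error, and nothing was knocked over.
- **Forces:** readings at the end of each move never passed about 9 N.

**Disagreements:**
- The side camera's depth read 2–5 mm higher than the top camera's throughout. I trusted the top camera, which matched the stated sizes.
- The last side reading put the clear filter about 3 mm from its first side reading. The top view moved only 0.4 mm, so I took this as mask error.
- One top-view mask for the placed filter caught the arm instead, and I discarded that reading.

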